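Open the UV exposure unit and hold its lid up

TASK

The plate in the blue UV exposure unit is done and a colleague is about to lift it out. Clear the wooden-handled burnisher off the lid and lay it across the two notched posts of its raised rest, then squeeze the red catch open (it cuts the lamps) and after it the black catch, and swing the lid up by its handle, past the half-way click, until it stands nearly upright. The lid will not stay up by itself, so finish while still holding it up by the handle; leave everything else on the bench where it is.

Things in the scene. Friction and masses are not known exactly. Their poses are not given: they have to be found in the camera images.
- unit: Blue steel exposure unit, 270 (x) by 360 mm (y), fixed. Origin: centre of its underside, on the bench; x from its front (catches, timer) to its back (hinge), z up. Its front ledge (x -135 to -82, top at z 105 mm) carries the catches. The shut lid covers x -80 to +123, y +-176 mm, flat top at z 121 mm. Hinge line: along y at x +125, z 113 mm
- lid (a joint): Angle of the lid (rad): 0 shut, opens upwards and backwards to a stop at 1.45. Locked until both catches are open. About 0.6 kg; weight and springs drive it shut: about 4 N at the handle when shut, 2 N when nearly upright. A spring detent (the click) spans 0.58 to 0.92: some 9 N upward at the handle carries it over, and it may park the lid at 0.9
- lid_handle: Steel bow handle on the lid near its front edge: round bar, 12 mm thick, 100 mm long along its y axis, legs at y +-50 mm, 40 mm above the lid's top. Origin: middle of the bar; with the lid shut at x -55, y 0, z 161 mm in the unit's frame; turns with the lid
- red_base: Steel base (48 x 36 x 12 mm) of the catch with the red slider, on the unit's ledge at x -108 mm, y +130 or -130 mm (black catch on the other side). Origin: centre of its underside, axes as the unit's. A fixed steel tab at its front (outer face x -24 mm) and a red sliding tab (outer face x +20 mm when shut), both 24 mm wide, tops at z 52 mm; nothing above z 24 mm outside them
- red_catch (a joint): Travel of the red tab towards the fixed tab (m): 0 shut, its flat tongue 8 mm over the lid's front edge; 0.014 squeezed fully (44 mm over both tabs becomes 30 mm). Needs about 5 N, stays where it is left. Lid free of it beyond 0.009; over 0.011 is fully open
- black_base: Base of the second catch, whose sliding part is black; otherwise the same as red_base
- black_catch (a joint): Travel of the black sliding tab (m), as for red_catch
- burnisher: Loose burnisher, lying flat on the lid behind the handle at the start: square beech handle 110 x 14 x 14 mm, round steel blade at its +x end (tip at x +109 mm), about 60 g. Origin: middle of the handle's underside; x along its length, z up
- rest: Fixed tool rest beside the unit, left or right: wooden foot 110 x 60 x 10 mm, two aluminium posts (6 mm thick) at x +-35 mm with notches open upwards; free between the posts. Origin: centre of its underside, on the bench. The burnisher lies along its x axis, either way round. Notch floors at z 60 mm, 20 mm wide in y up to z 72, flaring to 40 mm at z 83
- blank_tray: Bystander: steel tray 110 x 85 x 22 mm with a brass blank, on the side of the unit away from the rest. Origin: centre of its underside
- pliers: Bystander: red-handled pliers lying flat in front of the unit, 160 mm long, 12 mm high. Origin: under the pivot
- tape_roll: Bystander: green tape roll lying flat, 76 mm across, 24 mm high. Origin: centre of its underside
- developer: Bystander: white bottle with an orange cap, 56 mm across, 130 mm tall. Origin: centre of its underside
- loupe: Bystander: black and silver loupe standing upright, 42 mm across, 42 mm high. Origin: centre of its underside
- dish: Bystander: white ceramic dish, 90 mm across, 35 mm high. Origin: centre of its underside

How it is judged:
By the outcome, as a careful person would: the job done as asked, in the order asked, and still so for the second after the job is handed in, while the arm keeps its last pose, push and grip.
It also fails if it takes over 69 s, if anything falls off the work surface, if the arm or the gripper's body presses on something with over 40 N, if the wrist force passes 120 N, or if a joint passes its speed limit or range.

ROBOT

A 6-joint arm with a two-finger parallel gripper is mounted at the origin on the work surface. World frame = base frame: x ahead of the robot, y to its left, z up, the work surface at z = 0. Lengths are in mm, angles in rad, forces in N, time in s.
With the tool pointing down it reaches from about 300 to 775 mm from the base axis. Payload 14.6 kg.
Tool frame: the origin (TCP) lies on the front face of the gripper's body, between the roots of the fingers; the fingertips stand 97 mm ahead of it and the grasp point (between the pads) lies 78 mm ahead of it; z points along the fingers, y is the line along which they close (so a half turn about z gives the same grasp; the last joint's range is limited). The gripper opens to 94 mm and grips with 3 to 60 N. Pads are 16 mm wide; open, the fingers measure 119 mm over their backs; the gripper's body (75 mm by 177 mm) begins 78 mm behind the grasp point.
Start: joints at [1.039, 0.3, 1.521, -0, 1.321, -0.067], TCP at [246.53, 491.643, 302.646] pointing down, gripper open.
Joint ranges: [-3.03, 3.03], [-0.79, 2.21], [0.23, 2.52], [-1.04, 4.18], [0, 3.07], [-2.55, 2.55]. Speed limits (rad/s): [2.22, 2.22, 2.57, 3.14, 3.14, 3.14].

INTERFACE

Orientations are given as [roll, pitch, yaw] about the fixed x, y, z axes, in that order (R = Rz(yaw) Ry(pitch) Rx(roll)).
In Python, from cell import * gives the robot as it stands.
- The arm moves only by the tool carry_out, never from a script. Its arguments are lists of equal length, an entry for each row: "slide": the shift along the world's x, y, z scaled (see below), a list of three; "dr": the turn, a rotation vector about the world's x, y, z scaled (see below), a list of three; "gripper": the opening in per cent of the stroke, from 0 (shut) to 100 (fully open). A call has 1 to 10 rows; each row is the pose to reach, as a shift and turn from the pose commanded when the call began, turning the shorter way round; what a row does not reach only later rows make up. The controller multiplies each number of a shift by 0.25 m and each number of a turn by 360 degrees. A row lasts 1/12 s, in which the tool goes at most 41.7 mm and 7.16 degrees, less where a joint would pass 70% of its speed; a pose out of reach is approached as far as the arm can. A call with a number of a shift or a turn outside -1 to 1 is refused whole. A call with a gripper value outside its range is refused whole. The fingers move at their own pace and stop on an object; "newtons" is the grip in N (left out, the last holds). Time passes only in rows, so rows that repeat a pose let the fingers close. It gives the time, the measured TCP pose, the force, the opening and the grip force at its end, in the units of the state.
- read_state(): the state, without advancing time (a new reading comes with each control period).
- camera(name): name is "side" or "top"; returns the picture (420x560x3 uint8, red, green, blue); there is no depth.
- camera_model(name): a dict with "vfov" (degrees; the focal length in pixels is half the picture's height over the tangent of half this angle, whatever the lens; pixels are square), "cx", "cy" (the principal point, pixels), "R" (3x3) and "t" (3): a world point X has camera coordinates R X + t. Camera axes: x right, y down, z forward; pixel columns grow to the right and rows downward; lengths in mm; the calibration is good to about 2 mm. A picture is of the moment at which its call begins. camera_model takes no time and is no camera call.
- sign_off(): hands the job in; it is judged then, once.
The state is a dict: "clock": time; "joints": joint angles; "qd": joint speeds; "effort": joint torques, N m; "eef_pos": TCP position; "eef_rot": TCP orientation; "wrist_force": force on the tool from outside, world axes, zero at the start; "moment": the same for the moment, N m; "finger_gap": finger opening in mm; "finger_force": force on a finger pad.
Only numpy, scipy, OpenCV 4.12 (cv2) and the standard library are available. Lean on these libraries where they do the work, as an engineer would, in place of code of your own. Each camera call takes 0.05 s, during which the arm holds its last target. There are 200 camera calls.

## Working session

There is one attempt and no reset: what is moved stays moved. The work goes in short steps, Python scripts to look and compute and a tool call to move; the robot and the scene stay as the last step left them, time stands still between calls to the robot, and variables do not carry over. Pictures are saved under pics/ and viewed, at most 10 in all, crops included, and the job is handed in when it is done.

Besides the shell and the picture viewer there is one more tool, called after "Request:" as name(argument=value, ...) on one line, values as JSON. carry_out: Moves the arm, as the interface text tells. Its arguments: {"type":"object","properties":{"slide":{"type":"array","items":{"type":"array","items":{"type":"number","minimum":-1,"maximum":1}}},"dr":{"type":"array","items":{"type":"array","items":{"type":"number","minimum":-1,"maximum":1}}},"gripper":{"type":"array","items":{"type":"number"}},"newtons":{"type":"number"}},"required":["slide","dr","gripper"]}

```bash
mkdir -p pics; ls; python3 - <<'E'
from cell import *
import cv2
for n in("top","side"):
    im=camera(n); cv2.imwrite(f"pics/{n}0.png",im[:,:,::-1]); m=camera_model(n); print(n,m)
print(read_state())
E
```

```text
pics
top {'vfov': 55.855203567641986, 'cx': 276.4921930643157, 'cy': 208.0009564565452, 'R': array([[ 0.01652278, -0.99975978, -0.01440085],
       [-0.98408923, -0.01371214, -0.17714501],
       [ 0.17690499,  0.01709865, -0.9840794 ]]), 't': array([ 35.82826472, 526.04180168, 997.34572457])}
side {'vfov': 57.99523632786412, 'cx': 277.7924890423167, 'cy': 204.76047695046557, 'R': array([[ 0.9923923 , -0.12303868,  0.00436007],
       [-0.07449858, -0.628324  , -0.77437647],
       [ 0.09801779,  0.76816043, -0.6327101 ]]), 't': array([-529.68950447,  149.33146596, 1038.49733548])}
{'clock': 0.1, 'joints': array([ 1.03939362e+00,  3.00398548e-01,  1.52148432e+00, -1.62099365e-05,
        1.32069235e+00, -6.65653906e-02]), 'qd': array([ 0.00122251, -0.0002415 , -0.00282879, -0.00125524,  0.00073469,
       -0.00080054]), 'effort': array([ 9.45560205e-04, -5.32639146e+01, -3.53283513e+01,  7.09014013e-02,
        2.35521037e-02, -9.77606578e-05]), 'eef_pos': array([246.47756917, 491.54072714, 302.1670103 ]), 'eef_rot': array([-3.14061122e+00, -4.96894765e-05,  2.67675933e+00]), 'wrist_force': array([0.26192761, 0.75918058, 0.56357353]), 'moment': array([-0.03679867, -0.0182752 , -0.01815058]), 'finger_force': 0.0, 'finger_gap': 94.22633697321707}
```

View pics/top0.png

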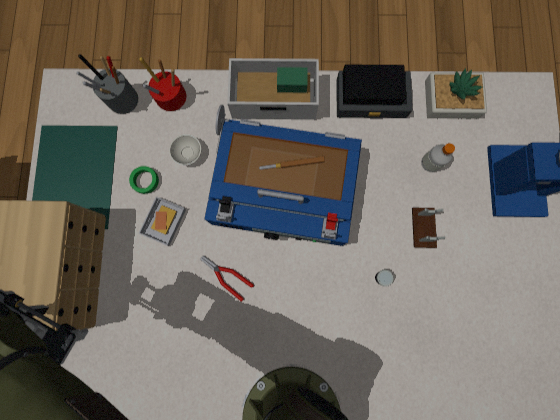

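View pics/side0.png

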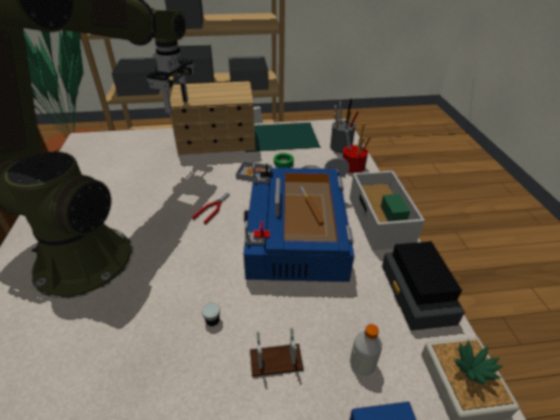

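The top view shows the unit around (285,180), with the burnisher at about (292,163) and the handle at (282,195). The red catch is near (331,225), the black catch near (226,208), and the rest near (425,227). Next I'll enlarge it for detail.

```bash
cat > h.py <<'E'
import numpy as np, cv2
from cell import *
def cam(n):
    m=camera_model(n); f=210/np.tan(np.radians(m["vfov"]/2)); return f,m["cx"],m["cy"],np.array(m["R"]),np.array(m["t"])
def ray(n,u,v):
    f,cx,cy,R,t=cam(n); d=R.T@np.array([(u-cx)/f,(v-cy)/f,1]); return -R.T@t,d
def onz(n,u,v,z):
    o,d=ray(n,u,v); return o+d*(z-o[2])/d[2]
def tri(a,b):
    A=0;B=0
    for n,(u,v) in(("top",a),("side",b)):
        o,d=ray(n,u,v); d=d/np.linalg.norm(d); P=np.eye(3)-np.outer(d,d); A=A+P; B=B+P@o
    return np.linalg.solve(A,B)
def proj(n,X):
    f,cx,cy,R,t=cam(n); c=R@np.array(X)+t; return np.array([cx+f*c[0]/c[2],cy+f*c[1]/c[2]])
def crop(n,im,x0,y0,w,h,k,name):
    cv2.imwrite(name,cv2.resize(im[y0:y0+h,x0:x0+w,::-1],None,fx=k,fy=k,interpolation=cv2.INTER_CUBIC))
E
python3 - <<'E'
from h import *
a=cv2.imread("pics/top0.png")[:,:,::-1]; b=cv2.imread("pics/side0.png")[:,:,::-1]
crop("t",a,195,110,260,150,3,"pics/t1.png")
crop("t",b,190,160,190,220,2.7,"pics/s1.png")
E
```

```text
(no output)
```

View pics/t1.png

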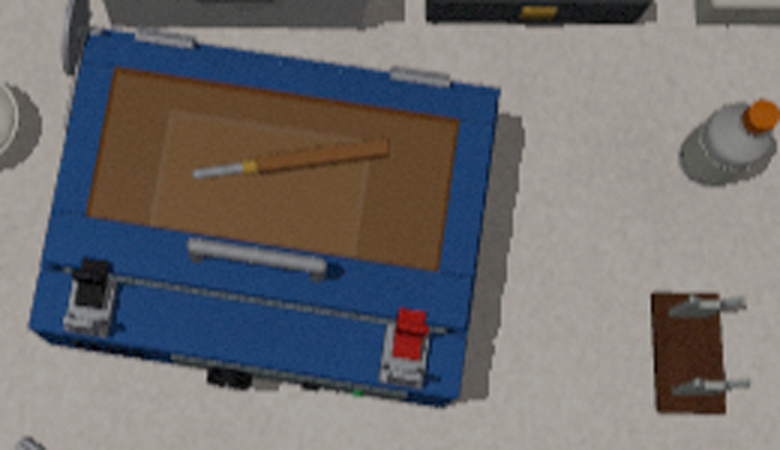

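View pics/s1.png

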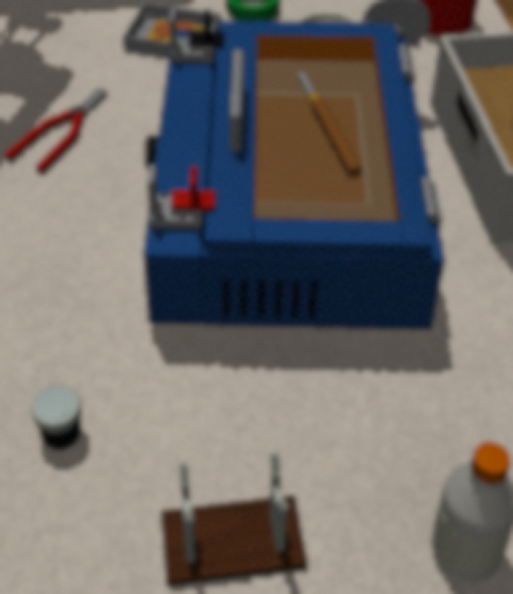

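The crops show these features:
- **Handle bar (top crop):** from (192,245) to (326,265).
- **Burnisher (top crop):** from the butt at (387,147) to the tip at (194,174).
- **Red tab (top crop):** near (410,330).
- **Black tab (top crop):** near (93,285).
- **Rest foot (top crop):** corners at about (652,293), (720,293), (726,412) and (658,412).

Next I'll turn these into positions.

```bash
python3 - <<'E'
from h import *
np.set_printoptions(precision=1,suppress=True)
T=lambda u,v:((u+.5)/3-.5+195,(v+.5)/3-.5+110)
S=lambda u,v:((u+.5)/2.7-.5+190,(v+.5)/2.7-.5+160)
print("handle z161",onz("top",*T(192,246),163),onz("top",*T(326,265),163), "tri mid",tri(T(259,255.5),S(238,101)))
hs=[tri(T(192,246),S(238,52)),tri(T(326,265),S(238,150))];print("tri ends",*hs)
for n,p in dict(FL=(32,328),FR=(447,404)).items(): print(n,onz("top",*T(*p),105))
for n,p in dict(BL=(92,31),BR=(499,90)).items(): print(n,onz("top",*T(*p),110))
print("lidfront",onz("top",*T(45,263),121),onz("top",*T(466,330),121))
print("burn butt,tip",onz("top",*T(387,149),130),onz("top",*T(194,175),130),"ferr",onz("top",*T(252,167),130))
print("burn tri",tri(T(387,149),S(353,168)),tri(T(194,175),S(302,76)))
for p in((652,293),(720,293),(726,412),(658,412)): print("rest",onz("top",*T(*p),10))
for p in ((166,513),(294,500),(305,568),(170,584)): print("rest side",onz("side",*S(*p),10))
print("red top",onz("top",*T(411,315),157),"blk",onz("top",*T(96,265),157))
a=cv2.imread("pics/top0.png").astype(int)
B,G,R=a[...,0],a[...,1],a[...,2]
m=((B>R+40)&(B>G+25)).astype(np.uint8); m[:,380:]=0
m=cv2.morphologyEx(m,cv2.MORPH_CLOSE,np.ones((5,5)))
c=max(cv2.findContours(m,0,2)[0],key=cv2.contourArea)
q=cv2.approxPolyDP(c,6,True)[:,0]; print("blue",q.tolist())
m=((R>G+12)&(R<110)&(R>B+15)).astype(np.uint8); m[:,:400]=0; m[:200]=0;m[260:]=0
c=max(cv2.findContours(m,0,2)[0],key=cv2.contourArea);r=cv2.minAreaRect(c);print("rest",r)
for p in cv2.boxPoints(r): print(onz("top",*p,10))
E
```

```text
handle z161 [543.2  84.5 163. ] [529.4 -20.8 163. ] tri mid [538.9  31.8 142.6]
tri ends [543.2  84.4 164.5] [533.7 -22.8 125.6]
FL [484.8 219.  105. ]
FR [ 427.2 -122.7  105. ]
BL [743.3 178.8 110. ]
BR [ 694.  -169.6  110. ]
lidfront [536.6 207.8 121. ] [ 485.9 -136.4  121. ]
burn butt,tip [634.5 -72.3 130. ] [610.4  86.5 130. ] ferr [617.8  38.8 130. ]
burn tri [633.2 -71.9 134.1] [612.   86.7 126. ]
rest [ 539.1 -324.    10. ]
rest [ 540.  -385.3   10. ]
rest [ 432.3 -384.8   10. ]
rest [ 431.4 -324.6   10. ]
rest side [ 434.8 -327.4   10. ]
rest side [ 539.  -328.6   10. ]
rest side [ 538.  -385.9   10. ]
rest side [ 433.8 -385.9   10. ]
red top [491.6 -87.6 157. ] blk [528.1 160.4 157. ]
blue [[224, 122], [205, 219], [347, 242], [361, 140]]
rest ((424.0199279785156, 227.49917602539062), (39.928070068359375, 22.861719131469727), 87.70938873291016)
[ 537.2 -323.4   10. ]
[ 540.6 -385.2   10. ]
[ 432.3 -383.7   10. ]
[ 429.  -322.9   10. ]
```

```bash
python3 - <<'E'
from h import *
np.set_printoptions(precision=1,suppress=True)
U=np.array([590.5,24.5,0]);y=np.radians(-8.2);A=np.array([[np.cos(y),-np.sin(y),0],[np.sin(y),np.cos(y),0],[0,0,1]])
w=lambda *p:U+A@np.array(p)
for n in("top","side"):
    a=cv2.imread(f"pics/{n}0.png").astype(int);B,G,R=a[...,0],a[...,1],a[...,2]
    m=((R>G+70)&(R>B+70)).astype(np.uint8)
    s,cy=((300,200) if n=="top" else (235,210)); m[:,:s]=0;m[:,s+60:]=0;m[:cy]=0;m[cy+40:]=0
    ys,xs=np.nonzero(m); print(n,"red bbox",xs.min(),xs.max(),ys.min(),ys.max())
    for r in sorted(set(ys)): print((r,xs[ys==r].min(),xs[ys==r].max()),end=" ")
    print()
    for nm,p in {"tab top outer +y":(-88,-118,157),"tab top outer -y":(-88,-142,157),"tab foot outer":(-88,-130,117),"tongue tip":(-72,-130,123),"fixed top":(-132,-130,157)}.items(): print(nm,proj(n,w(*p)),w(*p))
    print("handle", proj(n,w(-55,50,163)),proj(n,w(-55,-50,163)))
print("dev cap",onz("top",449,150,130)," loupe",onz("top",386,277,42),"blk tabs",w(-108-9,130,150),"red",w(-117,-130,150))
E
```

```text
top red bbox 326 337 213 229
(np.int64(213), np.int64(328), np.int64(330)) (np.int64(214), np.int64(328), np.int64(336)) (np.int64(215), np.int64(328), np.int64(336)) (np.int64(216), np.int64(328), np.int64(336)) (np.int64(217), np.int64(328), np.int64(335)) (np.int64(218), np.int64(328), np.int64(336)) (np.int64(219), np.int64(328), np.int64(337)) (np.int64(220), np.int64(330), np.int64(337)) (np.int64(221), np.int64(327), np.int64(332)) (np.int64(222), np.int64(327), np.int64(334)) (np.int64(223), np.int64(327), np.int64(335)) (np.int64(224), np.int64(326), np.int64(334)) (np.int64(225), np.int64(326), np.int64(334)) (np.int64(226), np.int64(326), np.int64(334)) (np.int64(227), np.int64(326), np.int64(334)) (np.int64(228), np.int64(326), np.int64(334)) (np.int64(229), np.int64(332), np.int64(334)) 
tab top outer +y [328.3 216.8] [486.6 -79.7 157. ]
tab top outer -y [338.5 218.3] [ 483.1 -103.5  157. ]
tab foot outer [331.3 220.1] [484.9 -91.6 117. ]
tongue tip [332.5 213.3] [500.7 -93.9 123. ]
fixed top [330.9 236.1] [441.3 -85.3 157. ]
handle [259.8 191.7] [301.8 198.2]
side red bbox 254 268 225 236
(np.int64(225), np.int64(261), np.int64(261)) (np.int64(226), np.int64(261), np.int64(261)) (np.int64(231), np.int64(255), np.int64(268)) (np.int64(232), np.int64(254), np.int64(268)) (np.int64(233), np.int64(254), np.int64(268)) (np.int64(234), np.int64(254), np.int64(268)) (np.int64(235), np.int64(254), np.int64(268)) (np.int64(236), np.int64(255), np.int64(267)) 
tab top outer +y [262.9 221.8] [486.6 -79.7 157. ]
tab top outer -y [262.4 228.5] [ 483.1 -103.5  157. ]
tab foot outer [263. 237.] [484.9 -91.6 117. ]
tongue tip [269.4 235.4] [500.7 -93.9 123. ]
fixed top [244.5 224.8] [441.3 -85.3 157. ]
handle [277.8 180. ] [277.  202.6]
dev cap [ 662.3 -382.   130. ]  loupe [ 350.9 -239.3   42. ] blk tabs [493.2 169.9 150. ] red [456.2 -87.5 150. ]
```

Request:
carry_out(slide=[[0.76,-1.0,0],[0.76,-1.0,0],[0.76,-1.0,0],[0.76,-1.0,0],[0.76,-1.0,0],[0.76,-1.0,0],[0.76,-1.0,0],[0.76,-1.0,0]], dr=[[0,0,-0.152],[0,0,-0.152],[0,0,-0.152],[0,0,-0.152],[0,0,-0.152],[0,0,-0.152],[0,0,-0.152],[0,0,-0.152]], gripper=[50,50,50,50,50,50,50,50], newtons=20)

```text
clock: 0.77
eef_pos: [438.2, 238.6, 302.5]
eef_rot: [-3.141, 0.0, 1.713]
wrist_force: [0.1, 0.8, -0.3]
finger_gap: 47.6
finger_force: 0.0
```

Request:
carry_out(slide=[[0.758,-1.0,0],[0.758,-1.0,0],[0.758,-1.0,0],[0.758,-1.0,0],[0.758,-1.0,0],[0.758,-1.0,0],[0.758,-1.0,0],[0.758,-1.0,0],[0.758,-1.0,0],[0.758,-1.0,0]], dr=[[0,0,0],[0,0,0],[0,0,0],[0,0,0],[0,0,0],[0,0,0],[0,0,0],[0,0,0],[0,0,0],[0,0,0]], gripper=[50,50,50,50,50,50,50,50,50,50])

```text
clock: 1.6
eef_pos: [626.2, -9.3, 301.6]
eef_rot: [-3.14, -0.0, 1.72]
wrist_force: [0.5, 0.6, 0.4]
finger_gap: 46.8
finger_force: 0.0
```

```bash
python3 -c "
from cell import *
s=read_state();print(s['joints'],s['eef_pos'],s['eef_rot'],s['clock'])"
```

```text
[-7.33050067e-02  4.73480852e-01  1.28498984e+00  1.00789364e-04
  1.38469068e+00 -2.22508139e-01] [626.17181003  -9.26814222 301.62350672] [-3.14008446e+00 -4.42757176e-04  1.71998040e+00] 1.6
```

Request:
carry_out(slide=[[0,-0.038,-0.1],[0,-0.038,-0.2],[0,-0.038,-0.28],[0,-0.038,-0.3],[0,-0.038,-0.318],[0,-0.038,-0.318],[0,-0.038,-0.318]], dr=[[0,0,0],[0,0,0],[0,0,0],[0,0,0],[0,0,0],[0,0,0],[0,0,0]], gripper=[50,50,50,50,50,50,50])

```text
clock: 2.18
eef_pos: [626.3, -17.4, 224.5]
eef_rot: [3.14, 0.0, 1.722]
wrist_force: [0.6, -0.0, 0.5]
finger_gap: 47.2
finger_force: 0.0
```

```bash
python3 - <<'E'
from h import *
b=camera("side"); crop("t",b,230,130,160,110,5,"pics/s2.png")
for p in ((626,-18,128),(626,-18,125)): print(proj("side",p),(proj("side",p)-[230,130])*5)
E
```

```text
[313.35014645 210.37191481] [416.75073227 401.85957404]
[313.27819686 211.23547369] [416.39098428 406.17736847]
```

View pics/s2.png

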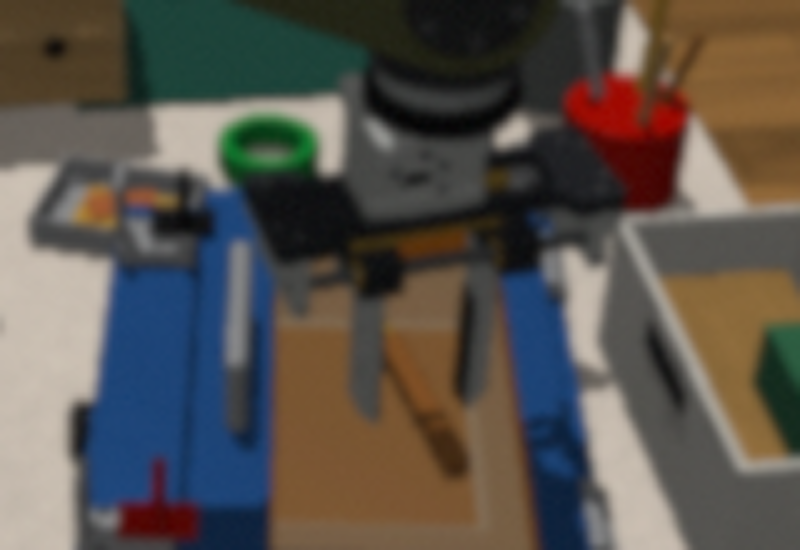

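The burnisher handle, from (390,340) to (455,465) in the crop, lies between the fingertips. I'll close on it and lift.

Request:
carry_out(slide=[[0,0,-0.004],[0,0,-0.004],[0,0,-0.004],[0,0,-0.004],[0,0,-0.004],[0,0,-0.004],[0,0,-0.004],[0,0,-0.004]], dr=[[0,0,0],[0,0,0],[0,0,0],[0,0,0],[0,0,0],[0,0,0],[0,0,0],[0,0,0]], gripper=[0,0,0,0,0,0,0,0], newtons=20)

```text
clock: 2.9
eef_pos: [626.1, -17.9, 222.3]
eef_rot: [3.141, 0.0, 1.722]
wrist_force: [2.6, -0.2, 1.7]
finger_gap: 14.1
finger_force: 20.0
```

Request:
carry_out(slide=[[0,0,0.12],[0,0,0.24],[0,0,0.36],[-0.08,-0.14,0.36],[-0.16,-0.28,0.36],[-0.24,-0.42,0.36],[-0.32,-0.56,0.36],[-0.4,-0.7,0.36],[-0.48,-0.84,0.36],[-0.56,-0.98,0.36]], dr=[[0,0,0],[0,0,0],[0,0,0],[0,0,-0.018],[0,0,-0.036],[0,0,-0.054],[0,0,-0.072],[0,0,-0.09],[0,0,-0.108],[0,0,-0.126]], gripper=[0,0,0,0,0,0,0,0,0,0])

```text
clock: 3.73
eef_pos: [484.7, -264.2, 312.2]
eef_rot: [-3.142, 0.0, 0.925]
wrist_force: [0.7, -0.1, -0.8]
finger_gap: 13.7
finger_force: 20.0
```

Request:
carry_out(slide=[[0,-0.1,0],[0,-0.2,0],[0,-0.3,0],[0,-0.368,-0.02],[0,-0.368,-0.06],[0,-0.368,-0.12],[0,-0.368,-0.2],[0,-0.368,-0.28],[0,-0.368,-0.28],[0,-0.368,-0.28]], dr=[[0,0,-0.018],[0,0,-0.036],[0,0,-0.054],[0,0,-0.072],[0,0,-0.09],[0,0,-0.108],[0,0,-0.126],[0,0,-0.144],[0,0,-0.148],[0,0,-0.148]], gripper=[0,0,0,0,0,0,0,0,0,0])

```text
clock: 4.57
eef_pos: [485.7, -354.7, 240.9]
eef_rot: [-3.14, 0.002, -0.001]
wrist_force: [-0.6, -0.4, 0.2]
finger_gap: 13.6
finger_force: 20.0
```

```bash
python3 - <<'E'
from h import *
s=read_state();print(s['joints'],s['eef_pos'],s['eef_rot'],s['clock'],s['finger_gap'])
b=camera("side"); a=camera("top")
B=cv2.resize(b[240:400,190:390],(560,448),interpolation=cv2.INTER_CUBIC);
A=cv2.resize(a[180:280,380:480],(448,448),interpolation=cv2.INTER_CUBIC)
im=cv2.resize(np.hstack([B,A]),(800,int(448*800/1008))); cv2.imwrite("pics/r1.png",im[:,:,::-1])
E
```

```text
[-6.91594037e-01  4.68209289e-01  1.43684745e+00 -1.43747040e-05
  1.23903139e+00  8.80416392e-01] [ 485.72405083 -354.6737953   240.86431118] [-3.14001393e+00  1.93266633e-03 -1.20787749e-03] 4.5667 13.604918873466426
```

View pics/r1.png

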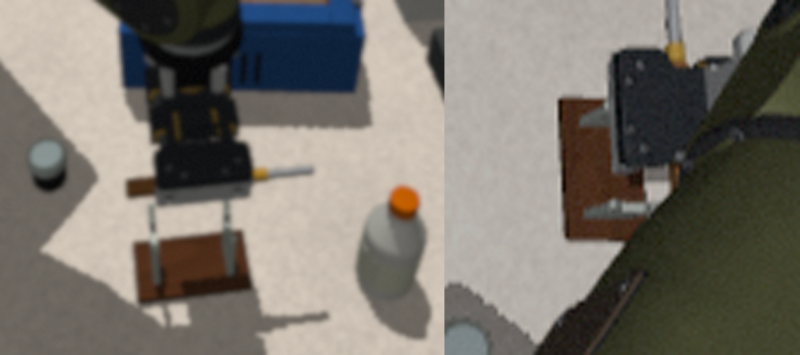

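The held burnisher lies level along the rest, above both posts, at about (225,175) in the side half. Its blade clears the bottle, so I'll lower it.

Request:
carry_out(slide=[[0,-0.002,-0.1],[0,-0.002,-0.18],[0,-0.002,-0.24],[0,-0.002,-0.27],[0,-0.002,-0.29],[0,-0.002,-0.305],[0,-0.002,-0.314],[0,-0.002,-0.314],[0,-0.002,-0.314]], dr=[[0,0,0],[0,0,0],[0,0,0],[0,0,0],[0,0,0],[0,0,0],[0,0,0],[0,0,0],[0,0,0]], gripper=[0,0,0,0,0,0,0,0,0])

```text
clock: 5.42
eef_pos: [486.2, -355.5, 164.3]
eef_rot: [3.141, -0.001, 0.0]
wrist_force: [-0.0, 0.4, -0.9]
finger_gap: 13.6
finger_force: 20.0
```

Request:
carry_out(slide=[[0,0,-0.004],[0,0,-0.006],[0,0,-0.008],[0,0,-0.008],[0,0,-0.008]], dr=[[0,0,0],[0,0,0],[0,0,0],[0,0,0],[0,0,0]], gripper=[0,0,0,0,0])

```text
clock: 5.83
eef_pos: [486.0, -355.4, 161.7]
eef_rot: [3.142, -0.0, 0.0]
wrist_force: [-0.3, 0.5, -0.6]
finger_gap: 13.5
finger_force: 20.0
```

Request:
carry_out(slide=[[0,0,-0.002],[0,0,-0.004],[0,0,-0.004],[0,0,-0.004]], dr=[[0,0,0],[0,0,0],[0,0,0],[0,0,0]], gripper=[0,0,0,0])

```text
clock: 6.17
eef_pos: [486.1, -355.4, 161.3]
eef_rot: [3.141, -0.0, 0.0]
wrist_force: [-2.8, 1.7, 4.9]
finger_gap: 14.0
finger_force: 20.0
```

Contact at the expected height (4.9 N). I'll release and rise.

Request:
carry_out(slide=[[0,0,0],[0,0,0],[0,0,0],[0,0,0],[0,0,0.1],[0,0,0.25],[0,0,0.4],[0,0,0.5],[0,0.1,0.56],[0,0.2,0.56]], dr=[[0,0,0],[0,0,0],[0,0,0],[0,0,0],[0,0,0],[0,0,0],[0,0,0],[0,0,0],[0,0,0.018],[0,0,0.036]], gripper=[40,40,40,40,40,40,40,40,40,70])

```text
clock: 7.0
eef_pos: [486.3, -305.7, 304.2]
eef_rot: [3.137, -0.004, 0.229]
wrist_force: [0.1, -0.4, -0.4]
finger_gap: 41.1
finger_force: 0.0
```

Request:
carry_out(slide=[[0,0.15,0],[0,0.3,0],[0,0.45,0],[0,0.6,0],[0,0.75,0],[0,0.75,0]], dr=[[0,0,0.018],[0,0,0.036],[0,0,0.054],[0,0,0.072],[0,0,0.09],[0,0,0.108]], gripper=[90,90,90,90,90,90])

```text
clock: 7.5
eef_pos: [485.9, -113.1, 300.9]
eef_rot: [-3.141, -0.001, 0.914]
wrist_force: [0.3, -0.9, 0.4]
finger_gap: 80.8
finger_force: 0.0
```

```bash
python3 - <<'E'
from h import *
s=read_state();print(s['eef_pos'],s['eef_rot'],s['clock'],s['finger_gap'])
b=camera("side"); a=camera("top")
B=cv2.resize(b[240:400,190:390],(560,448),interpolation=cv2.INTER_CUBIC);
A=cv2.resize(a[180:280,380:480],(448,448),interpolation=cv2.INTER_CUBIC)
im=cv2.resize(np.hstack([B,A]),(800,int(448*800/1008))); cv2.imwrite("pics/r2.png",im[:,:,::-1])
E
```

```text
[ 485.85251703 -113.11423029  300.91208524] [-3.14140302e+00 -8.34841916e-04  9.14463133e-01] 7.5 80.81326321796007
```

View pics/r2.png

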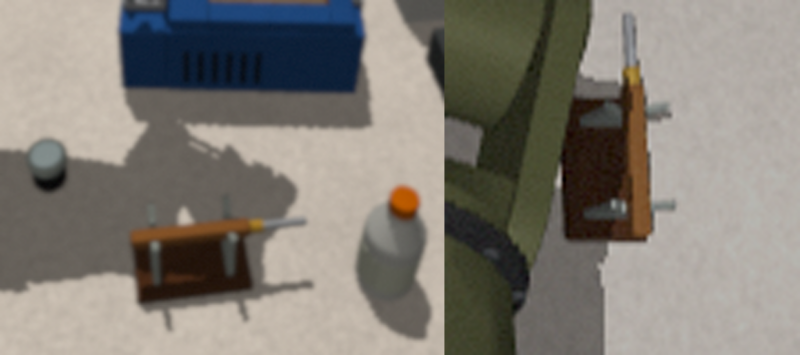

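The burnisher sits in both notches, across both posts at about (190,232) in the side half. Next is the red catch.

Request:
carry_out(slide=[[-0.118,0.122,0],[-0.118,0.122,0],[-0.118,0.122,0],[-0.118,0.122,0],[-0.118,0.122,0],[-0.118,0.122,0],[-0.118,0.122,0]], dr=[[0,0,0.018],[0,0,0.036],[0,0,0.054],[0,0,0.072],[0,0,0.083],[0,0,0.083],[0,0,0.083]], gripper=[85,85,85,85,85,85,85])

```text
clock: 8.18
eef_pos: [456.6, -88.1, 300.6]
eef_rot: [-3.141, 0.0, 1.42]
wrist_force: [0.1, -1.0, -0.3]
finger_gap: 79.8
finger_force: 0.0
```

```bash
python3 - <<'E'
from h import *
s=read_state();print(s['joints'],s['eef_pos'],s['eef_rot'],s['clock'],s['finger_gap'])
E
```

```text
[-2.69393551e-01  1.11287353e-01  1.75342938e+00 -6.43175296e-05
  1.27697310e+00 -1.18596618e-01] [456.57291286 -88.10383372 300.55109795] [-3.14148887e+00  4.96283839e-05  1.42001803e+00] 8.1833 79.8013406687167
```

Request:
carry_out(slide=[[0,0,-0.1],[0,0,-0.2],[0,0,-0.25],[0,0,-0.276],[0,0,-0.276],[0,0,-0.276]], dr=[[0,0,0],[0,0,0],[0,0,0],[0,0,0],[0,0,0],[0,0,0]], gripper=[85,85,85,85,85,85], newtons=15)

```text
clock: 8.68
eef_pos: [456.8, -87.6, 232.2]
eef_rot: [3.141, 0.0, 1.424]
wrist_force: [-0.4, 1.3, 0.6]
finger_gap: 80.3
finger_force: 0.0
```

Request:
carry_out(slide=[[0,0,0],[0,0,0],[0,0,0],[0,0,0],[0,0,0],[0,0,0],[0,0,0],[0,0,0],[0,0,0],[0,0,0]], dr=[[0,0,0],[0,0,0],[0,0,0],[0,0,0],[0,0,0],[0,0,0],[0,0,0],[0,0,0],[0,0,0],[0,0,0]], gripper=[20,20,20,20,20,20,20,20,20,20], newtons=15)

```text
clock: 9.52
eef_pos: [457.0, -87.4, 232.2]
eef_rot: [3.14, 0.0, 1.426]
wrist_force: [3.5, -0.6, 4.1]
finger_gap: 29.7
finger_force: 15.0
```

Request:
carry_out(slide=[[0,0,0],[0,0,0],[0,0,0],[0,0,0],[0,0,0.12],[0,0,0.26],[0,0.1,0.28],[0.05,0.25,0.28],[0.1,0.4,0.28],[0.148,0.529,0.28]], dr=[[0,0,0],[0,0,0],[0,0,0],[0,0,0],[0,0,0],[0,0,0],[0,0,0],[0,0,0],[0,0,0],[0,0,0]], gripper=[85,85,85,85,85,85,85,85,85,85])

```text
clock: 10.35
eef_pos: [493.6, 46.8, 301.8]
eef_rot: [3.142, -0.0, 1.426]
wrist_force: [0.5, -0.7, -0.1]
finger_gap: 79.8
finger_force: 0.0
```

Request:
carry_out(slide=[[0,0.15,0],[0,0.3,0],[0,0.45,0],[0,0.5,0],[0,0.5,-0.05],[0,0.5,-0.15],[0,0.5,-0.25],[0,0.5,-0.28],[0,0.5,-0.28],[0,0.5,-0.28]], dr=[[0,0,0],[0,0,0],[0,0,0],[0,0,0],[0,0,0],[0,0,0],[0,0,0],[0,0,0],[0,0,0],[0,0,0]], gripper=[85,85,85,85,85,85,85,85,85,85])

```text
clock: 11.18
eef_pos: [493.8, 169.7, 232.4]
eef_rot: [3.141, -0.0, 1.426]
wrist_force: [0.3, 0.1, 0.0]
finger_gap: 79.9
finger_force: 0.0
```

Request:
carry_out(slide=[[0,0,0],[0,0,0],[0,0,0],[0,0,0],[0,0,0],[0,0,0],[0,0,0],[0,0,0],[0,0,0],[0,0,0]], dr=[[0,0,0],[0,0,0],[0,0,0],[0,0,0],[0,0,0],[0,0,0],[0,0,0],[0,0,0],[0,0,0],[0,0,0]], gripper=[20,20,20,20,20,20,20,20,20,20], newtons=15)

```text
clock: 12.02
eef_pos: [494.8, 169.7, 232.8]
eef_rot: [3.137, -0.001, 1.426]
wrist_force: [9.9, -2.3, 2.3]
finger_gap: 29.0
finger_force: 15.0
```

Request:
carry_out(slide=[[0,0,0],[0,0,0],[0,0,0],[0,0,0],[0,0,0.12],[0,0,0.26],[0.02,-0.1,0.28],[0.07,-0.25,0.28],[0.12,-0.4,0.28],[0.17,-0.551,0.28]], dr=[[0,0,0],[0,0,0],[0,0,0],[0,0,0],[0,0,0],[0,0,0],[0,0,0],[0,0,0],[0,0,0],[0,0,0]], gripper=[85,85,85,85,85,85,70,70,70,70])

```text
clock: 12.85
eef_pos: [536.1, 30.8, 301.9]
eef_rot: [3.141, -0.0, 1.428]
wrist_force: [1.0, -0.6, 0.4]
finger_gap: 65.7
finger_force: 0.0
```

Request:
carry_out(slide=[[0,0,0],[0,0,-0.08],[0,0,-0.16],[0,0,-0.22],[0,0,-0.244],[0,0,-0.244]], dr=[[0,0,0],[0,0,0],[0,0,0],[0,0,0],[0,0,0],[0,0,0]], gripper=[70,70,70,70,70,70])

```text
clock: 13.35
eef_pos: [535.6, 32.4, 239.5]
eef_rot: [-3.139, 0.0, 1.427]
wrist_force: [-0.0, 0.4, 0.5]
finger_gap: 66.0
finger_force: 0.0
```

```bash
python3 - <<'E'
from h import *
s=read_state();print(s['joints'],s['eef_pos'],s['eef_rot'],s['clock'],s['finger_gap'],s['wrist_force'])
b=camera("side"); crop("t",b,210,110,190,150,4,"pics/s3.png")
E
```

```text
[-7.95831006e-03  3.31701710e-01  1.63260494e+00  8.89592925e-05
  1.17979111e+00  1.36209904e-01] [535.59635452  32.35289186 239.48207009] [-3.13909959e+00  2.58767581e-04  1.42659443e+00] 13.35 65.98018702660296 [-0.04905663  0.40723562  0.51123091]
```

View pics/s3.png

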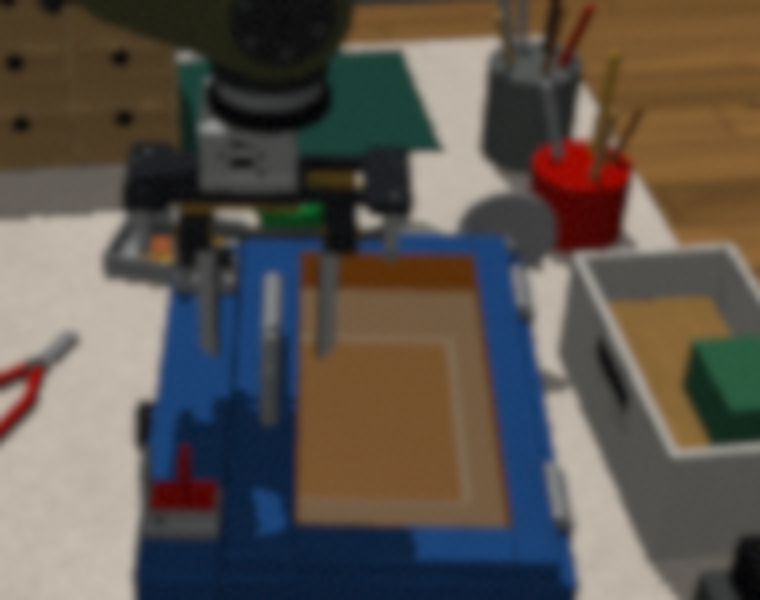

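The bar, at about (270,340) in the crop, lies midway between the two fingers. I'll grip it while a script works out the arc.

Request:
carry_out(slide=[[0,0,0],[0,0,0],[0,0,0],[0,0,0],[0,0,0],[0,0,0],[0,0,0],[0,0,0]], dr=[[0,0,0],[0,0,0],[0,0,0],[0,0,0],[0,0,0],[0,0,0],[0,0,0],[0,0,0]], gripper=[0,0,0,0,0,0,0,0], newtons=35)

```text
clock: 14.07
eef_pos: [536.0, 32.2, 240.7]
eef_rot: [-3.142, -0.0, 1.426]
wrist_force: [0.9, -0.2, 0.1]
finger_gap: 15.6
finger_force: 0.0
```

```bash
python3 - <<'E'
from h import *
s=read_state();print(s['eef_pos'],s['finger_gap'],s['wrist_force'])
ax=np.array([np.cos(.143),-np.sin(.143)])
for t in np.arange(0.05,1.42,.05):
    dx=180-180*np.cos(t)+48*np.sin(t); dz=48*np.cos(t)+180*np.sin(t)-48
    print(round(t,2),np.round(np.r_[ax*dx,dz]/250,3).tolist())
E
```

```text
[536.03403893  32.15121927 240.67762658] 15.63283156608247 [ 0.90717106 -0.22338368  0.1409917 ]
0.05 [0.01, -0.001, 0.036]
0.1 [0.023, -0.003, 0.071]
0.15 [0.036, -0.005, 0.105]
0.2 [0.052, -0.007, 0.139]
0.25 [0.069, -0.01, 0.172]
0.3 [0.088, -0.013, 0.204]
0.35 [0.108, -0.016, 0.235]
0.4 [0.13, -0.019, 0.265]
0.45 [0.154, -0.022, 0.294]
0.5 [0.178, -0.026, 0.322]
0.55 [0.204, -0.029, 0.348]
0.6 [0.232, -0.033, 0.373]
0.65 [0.26, -0.037, 0.397]
0.7 [0.29, -0.042, 0.419]
0.75 [0.321, -0.046, 0.439]
0.8 [0.352, -0.051, 0.458]
0.85 [0.385, -0.055, 0.476]
0.9 [0.419, -0.06, 0.491]
0.95 [0.453, -0.065, 0.505]
1.0 [0.488, -0.07, 0.518]
1.05 [0.523, -0.075, 0.528]
1.1 [0.559, -0.08, 0.537]
1.15 [0.595, -0.086, 0.544]
1.2 [0.632, -0.091, 0.549]
1.25 [0.668, -0.096, 0.552]
1.3 [0.705, -0.102, 0.553]
1.35 [0.742, -0.107, 0.553]
1.4 [0.779, -0.112, 0.55]
```

Request:
carry_out(slide=[[0,0,0],[0,0,0],[0,0,0],[0,0,0],[0,0,0],[0.01,-0.001,0.036],[0.023,-0.003,0.071],[0.036,-0.005,0.105],[0.036,-0.005,0.105]], dr=[[0,0,0],[0,0,0],[0,0,0],[0,0,0],[0,0,0],[0,0,0],[0,0,0],[0,0,0],[0,0,0]], gripper=[0,0,0,0,0,0,0,0,0], newtons=35)

```text
clock: 14.82
eef_pos: [546.9, 30.5, 267.9]
eef_rot: [3.136, -0.0, 1.426]
wrist_force: [18.5, -2.6, -13.3]
finger_gap: 11.2
finger_force: 35.0
```

Request:
carry_out(slide=[[0.01,-0.001,0],[0.026,-0.003,0.034],[0.043,-0.006,0.067],[0.062,-0.009,0.099],[0.082,-0.012,0.13],[0.104,-0.015,0.16],[0.104,-0.015,0.16]], dr=[[0,0,0],[0,0,0],[0,0,0],[0,0,0],[0,0,0],[0,0,0],[0,0,0]], gripper=[0,0,0,0,0,0,0])

```text
clock: 15.4
eef_pos: [571.1, 27.0, 308.3]
eef_rot: [-3.14, 0.0, 1.426]
wrist_force: [-12.4, -0.3, 3.9]
finger_gap: 10.8
finger_force: 35.0
```

```bash
python3 - <<'E'
from h import *
s=read_state();print(s['eef_pos'],s['finger_gap'],s['wrist_force'],s['moment'],s['joints'])
b=camera("side"); crop("t",b,210,110,190,150,4,"pics/s4.png")
E
```

```text
[571.06445803  26.95690114 308.34353013] 10.753090645788191 [-12.37256378  -0.34788261   3.88871091] [-0.1993975   2.57273252 -0.00779167] [-1.68240800e-02  3.44715463e-01  1.44864092e+00 -2.34809986e-04
  1.34970209e+00  1.27693558e-01]
```

View pics/s4.png

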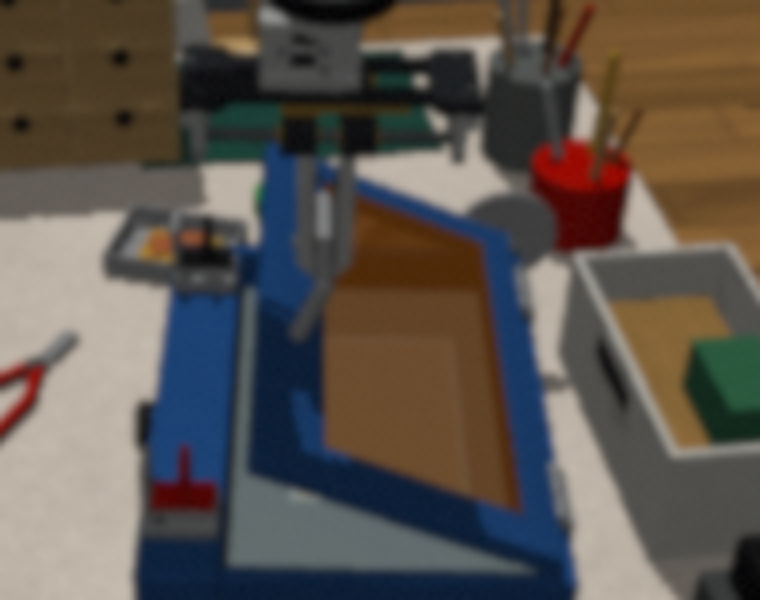

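The lid is rising in the grip: its front edge is up and the plate shows at (300,500). I'll carry on through the click.

Request:
carry_out(slide=[[0.02,-0.003,0.029],[0.044,-0.007,0.057],[0.07,-0.01,0.083],[0.098,-0.014,0.108],[0.126,-0.018,0.132],[0.126,-0.018,0.132]], dr=[[0,0,0],[0,0,0],[0,0,0],[0,0,0],[0,0,0],[0,0,0]], gripper=[0,0,0,0,0,0], newtons=40)

```text
clock: 15.95
eef_pos: [602.5, 22.3, 341.3]
eef_rot: [-3.14, 0.001, 1.426]
wrist_force: [-14.7, -0.1, 5.7]
finger_gap: 10.6
finger_force: 40.0
```

Request:
carry_out(slide=[[0.026,-0.005,0.027],[0.057,-0.009,0.047],[0.088,-0.014,0.066],[0.121,-0.018,0.084],[0.155,-0.023,0.099],[0.189,-0.028,0.113],[0.224,-0.033,0.126],[0.224,-0.033,0.126]], dr=[[0,0,0],[0,0,0],[0,0,0],[0,0,0],[0,0,0],[0,0,0],[0,0,0],[0,0,0]], gripper=[0,0,0,0,0,0,0,0])

```text
clock: 16.62
eef_pos: [659.1, 13.9, 373.3]
eef_rot: [3.14, 0.0, 1.426]
wrist_force: [-6.9, -2.1, 9.8]
finger_gap: 11.2
finger_force: 40.0
```

```bash
python3 - <<'E'
from h import *
s=read_state();print(s['eef_pos'],s['finger_gap'],s['wrist_force'],s['moment'],s['joints'])
b=camera("side"); crop("t",b,210,70,190,150,4,"pics/s5.png")
E
```

```text
[659.13835097  13.92007473 373.29063337] 11.248974596664393 [-6.9198162  -2.10863448  9.8460013 ] [-0.44971861  1.43691139 -0.02062704] [-3.43073292e-02  5.19861791e-01  1.05480682e+00 -4.57097620e-04
  1.56571853e+00  1.10518150e-01]
```

View pics/s5.png

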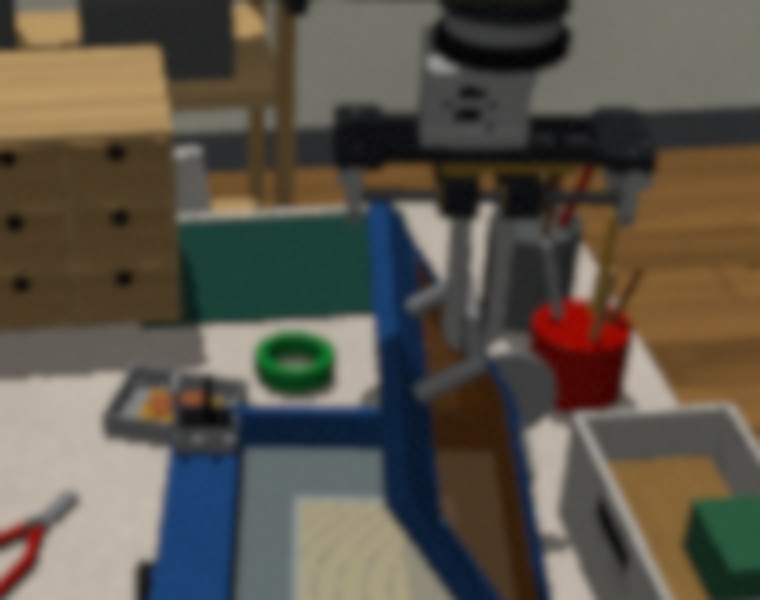

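The lid is past the click, standing at about 57° with the bar still in the fingers at (465,300). I'll go on to nearly upright.

Request:
carry_out(slide=[[0.035,-0.005,0.014],[0.071,-0.01,0.023],[0.107,-0.016,0.03],[0.144,-0.021,0.035],[0.18,-0.026,0.038],[0.217,-0.032,0.039],[0.217,-0.032,0.039]], dr=[[0,0,0],[0,0,0],[0,0,0],[0,0,0],[0,0,0],[0,0,0],[0,0,0]], gripper=[0,0,0,0,0,0,0])

```text
clock: 17.25
eef_pos: [713.6, 5.8, 382.2]
eef_rot: [3.14, 0.0, 1.426]
wrist_force: [-2.4, -2.5, 6.3]
finger_gap: 11.0
finger_force: 40.0
```

Request:
carry_out(slide=[[0.025,-0.004,0],[0.05,-0.007,-0.001],[0.05,-0.007,-0.001],[0.05,-0.007,-0.001],[0.05,-0.007,-0.001],[0.05,-0.007,-0.001]], dr=[[0,0,0],[0,0,0],[0,0,0],[0,0,0],[0,0,0],[0,0,0]], gripper=[0,0,0,0,0,0])

```text
clock: 17.75
eef_pos: [725.2, 4.1, 382.0]
eef_rot: [3.14, 0.001, 1.426]
wrist_force: [-2.6, -3.6, 5.0]
finger_gap: 10.8
finger_force: 40.0
```

```bash
python3 - <<'E'
from h import *
s=read_state();print(s['eef_pos'],s['finger_gap'],s['finger_force'],s['wrist_force'],s['qd'])
ax=np.array([np.cos(.143),-np.sin(.143)]);d=(s['eef_pos'][:2]-[536,32.2])@ax;print("theta",np.arctan2(180,48)+np.arcsin((d-180)/186.3))
# lid front edge / burnisher check by colour: burnisher on rest at z~67, projected window
b=camera("side"); u,v=proj("side",(460,-355,70)); print(b[int(v),int(u)], b[int(proj("side",(500,-355,70))[1]),int(proj("side",(500,-355,70))[0])])
a=camera("top").astype(int);m=(a[...,0]>a[...,1]+60)&(a[...,0]>a[...,2]+60);ys,xs=np.nonzero(m[200:245,310:350]);print("red rows",ys.min()+200,ys.max()+200)
E
```

```text
[725.18991944   4.13322703 381.96085465] 10.82960222687035 40.00264585018158 [-2.62044013 -3.62735713  5.03417022] [-1.71830982e-03 -2.16461667e-03  4.29729091e-03 -1.49338370e-05
 -4.96846026e-04 -1.33051725e-03]
theta 1.3706640869897062
[125  78  36] [125  79  40]Traceback (most recent call last):
  File "<stdin>", line 6, in <module>
    return umr_minimum(a, axis, None, out, keepdims, initial, where)
ValueError: zero-size array to reduction operation minimum which has no identity
```

The lid is held at about 1.37 rad and the arm is steady. The burnisher's wood colour shows at the rest, and both catches gave the fully squeezed gap of about 30 mm. I'm handing the job in.

```bash
python3 -c "
from cell import *
print(sign_off())"
```

```text
the job is handed in; nothing more can be done
None
```

The job is handed in: the burnisher lies across both posts of its rest, the red catch and then the black were squeezed open, and the arm is holding the lid by its handle at about 1.37 rad; I don't have the judge's verdict.

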